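# Press two blanking plugs home on an enclosure

## Task

Two push-in blanking plugs, one orange and one yellow, stand half out of neighbouring sides of the grey enclosure. Press both fully home by holding the enclosure up and pushing each plug in turn against the steel nose of the blue pressing stand (not with the fingers, and without ramming), putting the enclosure down between the two to take it the other way round; then stand it upright in the middle of the green mat and let go. Keep it upright throughout and do not disturb the drum of blue wire or the screwdriver.

Things in the scene. Friction and masses are not known exactly. Their poses are not given: they have to be found in the camera images.
- enclosure: closed grey plastic box, 66 x 66 mm in plan and 105 mm tall, 0.25 to 0.5 kg, standing loose on the bench. Origin: centre of its underside; z up, x out of the side with the orange plug, y out of the side with the yellow plug. The other two sides are bare. Both plugs sit low (centre 32 mm above the underside, top edge 49 mm), so the upper half is free to grasp across either pair of facing sides.
- orange_plug: orange blanking plug: round head 34 mm across and 4 mm thick on a stem that slides into the enclosure's x side. Origin: centre of the head's inner face, which lies 10 mm off the enclosure's side when fully out and against it when home; local x points out of the enclosure.
- orange_slide (a joint): how far the orange plug is pushed in, m: 0 fully out, 0.010 fully home. It slides stiffly (about 6 N) and stays where it is left; brittle, so keep the push below 25 N.
- yellow_plug: yellow blanking plug, the same as the orange one, in the enclosure's y side; local x points out of the enclosure.
- yellow_slide (a joint): how far the yellow plug is pushed in, m: 0 fully out, 0.010 fully home; about 6 N, keep below 25 N.
- press_stand: blue steel pressing stand screwed to the bench: foot plate 100 x 90 x 8 mm (local x from -30 to 70 mm), post 30 x 40 mm and 108 mm tall at its origin, and a level round steel nose with a flat tip, 28 mm in diameter, that points along local -x, roughly towards the robot; it is a rod clamped firmly in the post and stands 52 to 92 mm out from the post's axis. Origin: on the bench under the post.
- nose_axis (a point): point on the nose's axis, fixed to the stand: 72 mm from the post's axis along the stand's -x, 80 mm above the bench; axes as the stand's (push plugs along +x). The flat tip lies up to 20 mm nearer or farther along x than this point, as the rod happens to be clamped: its true place must be seen or felt. Plugs of an enclosure standing on the bench are lower.
- mat: flat green mat, 110 x 110 x 3 mm, fixed to the bench. Origin: centre of its underside, on the bench.
- wire_drum: bystander: drum of blue wire, 90 mm across, 60 mm tall, upright. Origin: centre of its underside.
- screwdriver: bystander: red-handled screwdriver 160 mm long, lying along its x. Origin: near its middle, on the bench.

How it is judged:
By the outcome, as a careful person would: the job done as asked, in the order asked, and still so for the second after the job is handed in, with the robot touching nothing.
It also fails if it takes over 61 s, if anything falls off the work surface, if the arm or the gripper's body presses on something with over 40 N, if the wrist force passes 120 N, or if a joint passes its speed limit or range.

## Robot

A 6-joint arm with a two-finger parallel gripper is mounted at the origin on the work surface. World frame = base frame: x ahead of the robot, y to its left, z up, the work surface at z = 0. Lengths are in mm, angles in rad, forces in N, time in s.
With the tool pointing down it reaches from about 400 to 925 mm from the base axis. Payload 12.5 kg.
Tool frame: the origin (TCP) lies at the very end of the fingers, on their centre line; the grasp point (between the pads) lies behind it (env.grip_depth is the z of the grasp point in the tool frame, in mm); z points along the fingers, y is the line along which they close (so a half turn about z gives the same grasp; the last joint's range is limited). The gripper opens to 95 mm and grips with 3 to 60 N. Pads are 20 mm wide; open, the fingers measure 119 mm over their backs; the gripper's body (75 mm by 180 mm) begins 59 mm behind the grasp point.
Start: joints at [1.212, 0.491, 1.559, -0, 1.092, -0.106], TCP at [156.304, 605.158, 214.661] pointing down, gripper open.
Joint ranges: [-3.1, 3.1], [-0.84, 2.19], [0.05, 2.79], [-1.13, 4.28], [0.06, 2.93], [-2.69, 2.69]. Speed limits (rad/s): [2.22, 2.22, 2.79, 3.14, 3.14, 3.14].

## Interface

Orientations are given as [roll, pitch, yaw] about the fixed x, y, z axes, in that order (R = Rz(yaw) Ry(pitch) Rx(roll)).
In Python, from cell import env, optics gives the robot as it stands.
- The arm moves only by the tool step_arm, never from a script. Its argument "moves" is a list of rows, each an object of numbers: "tx", "ty", "tz": the shift along the tool's x, y, z in mm; "roll": the turn about the tool's z in rad. In form: [{"tx": .., "ty": .., "tz": .., "roll": ..}, ...]. A call has 1 to 12 rows; each row is the pose to reach, as a shift and turn from the pose commanded when the call began, along the tool's axes at that moment; what a row does not reach only later rows make up. A row lasts 1/12 s, in which the tool goes at most 41.7 mm and 7.16 degrees, less where a joint would pass 70% of its speed; a pose out of reach is approached as far as the arm can. A call with a gripper value outside its range is refused whole. "grip" is the finger opening in mm, from 0 to 95.1, set as the call begins (left out, the last holds). The fingers move at their own pace and stop on an object; the grip force is fixed at half the most. Time passes only in rows, so rows that repeat a pose let the fingers close. It gives the time, the measured TCP pose, the force, the opening and the grip force at its end, in the units of the state.
- env.state(): the state, without advancing time (a new reading comes with each control period).
- optics.read_camera(name): name is "scene" or "side" or "wrist"; returns a dict with "pixels" (384x512x3 uint8, blue, green, red), "mtx" (3x3 intrinsics, pixels), "view" (4x4, takes a point from world to camera coordinates). Camera axes: x right, y down, z forward; pixel columns grow to the right and rows downward; lengths in mm; the calibration is good to about 2 mm. A picture is of the moment at which its call begins. There is no depth.
- env.job_done(): hands the job in; it is judged then, once.
The state is a dict: "t": time; "joints": joint angles; "qvel": joint speeds; "tau": joint torques, N m; "eef_pos": TCP position; "tcp_rot": TCP orientation; "ft_force": force on the tool from outside, world axes, zero at the start; "moment": the same for the moment, N m; "opening": opening from 0.0 (shut) to 1.0 (fully open); "grip_force": force on a finger pad.
Only numpy, scipy, OpenCV 4.12 (cv2) and the standard library are available. Lean on these libraries where they do the work, as an engineer would, in place of code of your own. Each camera call takes 0.05 s, during which the arm holds its last target. There are 200 camera calls.

## Working session

There is one attempt and no reset: what is moved stays moved. The work goes in short steps, Python scripts to look and compute and a tool call to move; the robot and the scene stay as the last step left them, time stands still between calls to the robot, and variables do not carry over. Pictures are saved under pics/ and viewed, at most 10 in all, crops included, and the job is handed in when it is done.

Besides the shell and the picture viewer there is one more tool, called after "Request:" by a JSON object that holds its "op" and its "data". step_arm: Moves the arm, as the interface text tells. Its arguments: {"type":"object","properties":{"moves":{"type":"array"},"grip":{"type":"number"}},"required":["moves"]}

```bash
ls; mkdir -p pics; python3 - <<'E'
from cell import env, optics
import cv2,numpy as np
print(env.state(), env.grip_depth)
ims=[]
for n in ["scene","side","wrist"]:
    d=optics.read_camera(n); np.savez(f"pics/{n}0.npz",**{k:d[k] for k in("pixels","mtx","view")})
    print(n,d["mtx"].round(1).tolist(),d["view"].round(3).tolist()); ims.append(d["pixels"])
cv2.imwrite("pics/scene0.png",ims[0]);cv2.imwrite("pics/side0.png",ims[1]);cv2.imwrite("pics/wrist0.png",ims[2])
E
```

```text
pics
{'t': 0.0, 'joints': array([ 1.21240424e+00,  4.91581214e-01,  1.55943635e+00,  1.73484801e-05,
        1.09169318e+00, -1.05608994e-01]), 'qvel': array([ 1.30635360e-03,  4.02530554e-04,  7.32304770e-05, -1.98159050e-04,
        2.06397859e-03, -3.00034065e-04]), 'tau': array([-2.88944873e-03, -6.12633991e+01, -2.58162779e+01,  6.91353693e-02,
        4.83275810e-02, -8.47180672e-05]), 'eef_pos': array([156.20875036, 604.92172367, 214.05280467]), 'tcp_rot': array([-3.14048241e+00, -1.33161496e-04,  2.88880148e+00]), 'ft_force': array([-0.12039826, -0.06162321, -0.43291423]), 'moment': array([-0.00017122, -0.02631808,  0.0114411 ]), 'grip_force': 0.0, 'opening': 1.0013977119659714} -18.8
scene [[405.6, 0.0, 247.5], [0.0, 405.6, 186.1], [0.0, 0.0, 1.0]] [[-0.733, 0.68, -0.015, 391.634], [0.476, 0.498, -0.724, -223.927], [-0.485, -0.538, -0.689, 1418.333], [0.0, 0.0, 0.0, 1.0]]
side [[374.2, 0.0, 256.9], [0.0, 374.2, 192.8], [0.0, 0.0, 1.0]] [[0.742, -0.67, -0.014, -417.187], [-0.366, -0.388, -0.846, 286.755], [0.561, 0.633, -0.533, 834.023], [0.0, 0.0, 0.0, 1.0]]
wrist [[343.0, 0.0, 258.2], [0.0, 343.0, 192.8], [0.0, 0.0, 1.0]] [[0.25, 0.968, 0.0, -624.045], [0.925, -0.239, 0.295, -32.946], [0.286, -0.073, -0.955, 392.392], [0.0, 0.0, 0.0, 1.0]]
```

View pics/scene0.png

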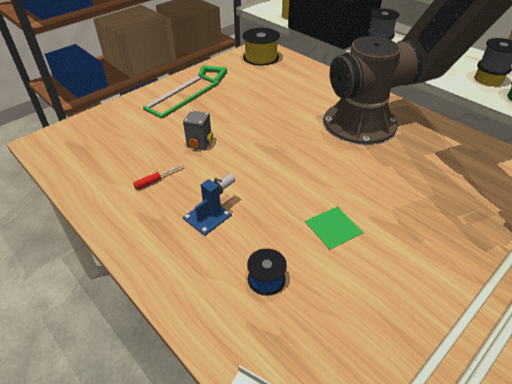

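View pics/side0.png

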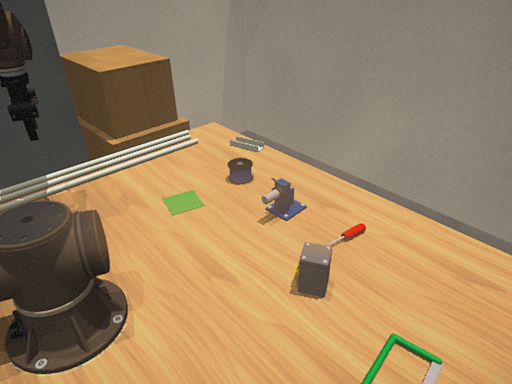

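View pics/wrist0.png

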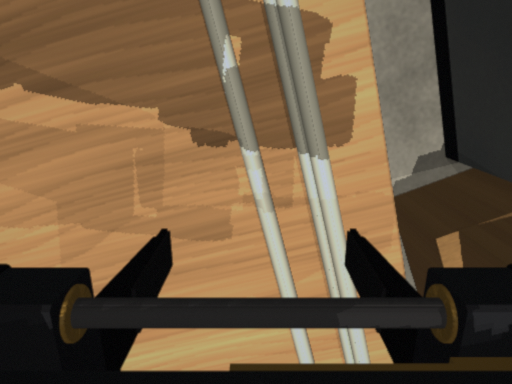

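Scene: enclosure near (198,130), stand (210,205) with nose tip near (233,180), mat (333,228), drum (267,272), screwdriver (158,178). Side: enclosure (314,270), stand (284,200), mat (183,202). The wrist camera sees only bare bench. Next I'll crop for detail and do rough casts.

```bash
cat > h.py <<'E'
import numpy as np,cv2
from scipy.spatial.transform import Rotation as R
def grab(n):
    from cell import optics
    return optics.read_camera(n)
def load(n): return dict(np.load(f"pics/{n}0.npz"))
def ray(d,uv):
    V=np.array(d["view"]);c=-V[:3,:3].T@V[:3,3]
    return c,V[:3,:3].T@np.linalg.solve(np.array(d["mtx"]),[uv[0],uv[1],1.])
def cast(d,uv,z):
    c,r=ray(d,uv); return c+r*(z-c[2])/r[2]
def tri(ds,uvs):
    A=np.zeros((3,3));b=np.zeros(3)
    for d,uv in zip(ds,uvs):
        c,r=ray(d,uv);r/=np.linalg.norm(r);P=np.eye(3)-np.outer(r,r);A+=P;b+=P@c
    return np.linalg.solve(A,b)
def proj(d,p):
    V=np.array(d["view"]);q=np.array(d["mtx"])@(V[:3,:3]@np.asarray(p,float)+V[:3,3]);return q[:2]/q[2]
E
python3 - <<'E'
from h import *
s,e=load("scene"),load("side")
def mask(d,lo,hi):
    return cv2.inRange(cv2.cvtColor(d["pixels"],cv2.COLOR_BGR2HSV),lo,hi)
for n,d,w in(("scene",s,(280,190,400,260)),("side",e,(150,180,220,225))):
    m=mask(d,(45,120,60),(75,255,255));z=np.zeros_like(m);z[w[1]:w[3],w[0]:w[2]]=m[w[1]:w[3],w[0]:w[2]]
    c=max(cv2.findContours(z,0,2)[0],key=cv2.contourArea);M=cv2.moments(c)
    q=[cast(d,p[0],3)[:2] for p in c]
    r=cv2.minAreaRect(np.array(q,np.float32));print(n,"mat",r)
a=cv2.resize(s["pixels"][100:240,120:250],None,fx=4,fy=4,interpolation=cv2.INTER_CUBIC)
b=cv2.resize(e["pixels"][170:310,250:320+10],None,fx=4,fy=4,interpolation=cv2.INTER_CUBIC)
cv2.imwrite("pics/c.png",np.hstack([a[:,:480],b[:,:320]]))
E
```

```text
scene mat ((447.3501281738281, 239.7097930908203), (108.2305908203125, 109.41969299316406), 75.99712371826172)
side mat ((446.34906005859375, 238.41273498535156), (104.1679916381836, 106.5549087524414), 75.48296356201172)
```

View pics/c.png

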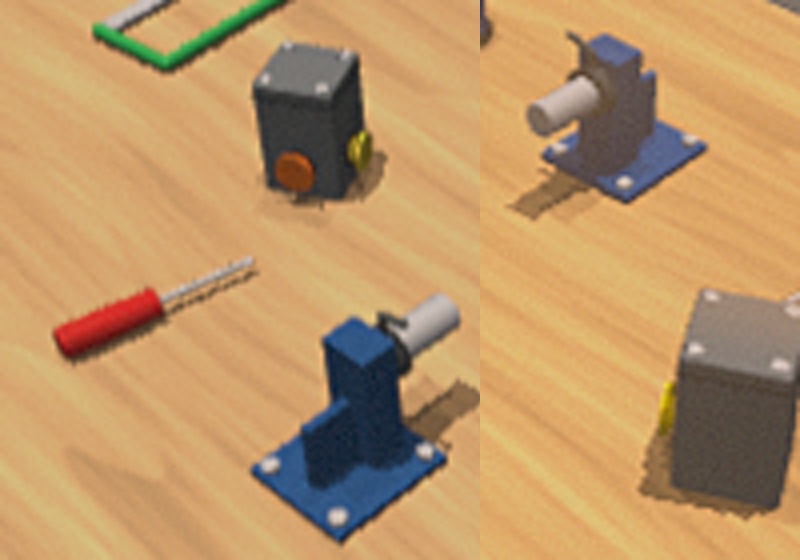

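Crop: enclosure top corners at crop (285,43),(357,54),(340,97),(254,87). The orange plug faces the stand and scene camera, the yellow one faces the robot. Side view shows the nose tip face at crop (540,118); foot plate corners are clear.

```bash
python3 - <<'E'
from h import *
s,e=load("scene"),load("side")
S=lambda p:(120+p[0]/4-.4,100+p[1]/4-.4); E_=lambda p:(250+(p[0]-480)/4-.4,170+p[1]/4-.4)
q=np.array([cast(s,S(p),105)[:2] for p in[(287,43),(358,54),(341,97),(254,87)]]);print("enc top",q.round(0).tolist(),q.mean(0),cv2.minAreaRect(q.astype(np.float32)))
q=np.array([cast(e,E_(p),105)[:2] for p in[(703,288),(686,362),(793,378)]]);print("enc top side",q.round(0).tolist())
print("orange c",cast(s,S((295,172)),32),"yellow", cast(s,S((361,150)),32))
print("foot scene",[cast(s,S(p),8)[:2].round(0).tolist() for p in[(252,468),(446,460),(340,536)]])
print("foot side",[cast(e,E_(p),8)[:2].round(0).tolist() for p in[(543,155),(627,195),(706,147)]])
print("post top scene",[cast(s,S(p),108)[:2].round(0).tolist() for p in[(324,338),(361,366),(398,343),(360,318)]])
print("nose tip side",cast(e,E_((541,118)),80),"scene far end top",cast(s,S((432,296)),94),cast(s,S((459,313)),80))
print("drum",cast(s,(267,262),60),"driver",cast(s,S((57,340)),10),cast(s,S((252,262)),5))
E
```

```text
enc top [[469.0, -333.0], [438.0, -281.0], [484.0, -244.0], [524.0, -301.0]] [ 478.71533141 -289.52169194] ((478.1639404296875, -290.64471435546875), (63.68115997314453, 70.0433349609375), 34.95200729370117)
enc top side [[491.0, -253.0], [436.0, -290.0], [470.0, -339.0]]
orange c [ 514.45642405 -274.77354744   32.        ] yellow [ 458.02641592 -260.88315801   32.        ]
foot scene [[718.0, -60.0], [618.0, 25.0], [712.0, 28.0]]
foot side [[613.0, 17.0], [623.0, -66.0], [716.0, -64.0]]
post top scene [[662.0, -37.0], [661.0, -0.0], [631.0, -0.0], [633.0, -36.0]]
nose tip side [573.7316697 -23.310063   80.       ] scene far end top [575.59271056 -31.85656411  94.        ] [563.9150901  -18.41978117  80.        ]
drum [684.23233633 228.70488428  60.        ] driver [ 747.4381983  -259.61341573   10.        ] [ 588.65974067 -236.88368618    5.        ]
```

```bash
cat > plan.py <<'E'
# usage: python3 plan.py x,y,z,yawdeg ... : targets -> tool-frame shifts from the present pose
import sys,numpy as np
from cell import env
s=env.state();p=s["eef_pos"];yaw=s["tcp_rot"][2]
print("at",p.round(1),"rot deg",np.degrees(s["tcp_rot"]).round(2),"t",round(s["t"],2),"F",s["ft_force"].round(1))
c,n=np.cos(yaw),np.sin(yaw)
for a in sys.argv[1:]:
    x,y,z,w=map(float,a.split(","));d=np.array([x,y,z])-p
    print(a,"tx %.1f ty %.1f tz %.1f roll %.3f"%(c*d[0]+n*d[1],n*d[0]-c*d[1],-d[2],-((np.radians(w)-yaw+np.pi)%(2*np.pi)-np.pi)))
E
python3 plan.py 500,250,230,100 479,-291,220,35
```

```text
at [156.3 605.  214.2] rot deg [-179.95   -0.    165.52] t 0.15 F [ 0.4  0.8 -0. ]
500,250,230,100 tx -421.6 ty -257.7 tz -15.8 roll 1.143
479,-291,220,35 tx -536.6 ty -786.8 tz -5.8 roll 2.278
```

Request:
{"op": "step_arm", "data": {"moves": [{"tx": -422, "ty": -258, "tz": -16, "roll": 1.14}, {"tx": -422, "ty": -258, "tz": -16, "roll": 1.14}, {"tx": -422, "ty": -258, "tz": -16, "roll": 1.14}, {"tx": -422, "ty": -258, "tz": -16, "roll": 1.14}, {"tx": -422, "ty": -258, "tz": -16, "roll": 1.14}, {"tx": -422, "ty": -258, "tz": -16, "roll": 1.14}, {"tx": -422, "ty": -258, "tz": -16, "roll": 1.14}, {"tx": -422, "ty": -258, "tz": -16, "roll": 1.14}, {"tx": -422, "ty": -258, "tz": -16, "roll": 1.14}, {"tx": -422, "ty": -258, "tz": -16, "roll": 1.14}, {"tx": -422, "ty": -258, "tz": -16, "roll": 1.14}, {"tx": -422, "ty": -258, "tz": -16, "roll": 1.14}]}}

```text
t: 1.15
eef_pos: [501.8, 247.7, 230.7]
tcp_rot: [3.142, 0.0, 1.748]
ft_force: [0.4, 0.0, 0.0]
opening: 1.001
grip_force: 0.0
```

```bash
python3 plan.py 479,-291,220,35
```

```text
at [501.8 247.7 230.7] rot deg [180.     0.   100.16] t 1.15 F [0.4 0.  0. ]
479,-291,220,35 tx -526.2 ty -117.4 tz 10.7 roll 1.137
```

Request:
{"op": "step_arm", "data": {"moves": [{"tx": -526, "ty": -117, "tz": 10, "roll": 1.137}, {"tx": -526, "ty": -117, "tz": 10, "roll": 1.137}, {"tx": -526, "ty": -117, "tz": 10, "roll": 1.137}, {"tx": -526, "ty": -117, "tz": 10, "roll": 1.137}, {"tx": -526, "ty": -117, "tz": 10, "roll": 1.137}, {"tx": -526, "ty": -117, "tz": 10, "roll": 1.137}, {"tx": -526, "ty": -117, "tz": 10, "roll": 1.137}, {"tx": -526, "ty": -117, "tz": 10, "roll": 1.137}, {"tx": -526, "ty": -117, "tz": 10, "roll": 1.137}, {"tx": -526, "ty": -117, "tz": 10, "roll": 1.137}, {"tx": -526, "ty": -117, "tz": 10, "roll": 1.137}, {"tx": -526, "ty": -117, "tz": 10, "roll": 1.137}]}}

```text
t: 2.15
eef_pos: [479.3, -251.8, 221.3]
tcp_rot: [-3.141, -0.0, 0.611]
ft_force: [1.2, 1.1, 0.3]
opening: 1.0
grip_force: 0.0
```

```bash
python3 plan.py 479,-291,220,35; python3 - <<'E'
from h import *
d=grab("wrist");np.savez("pics/w10.npz",**{k:d[k] for k in("pixels","mtx","view")});cv2.imwrite("pics/w1.png",d["pixels"])
E
```

```text
at [ 479.3 -251.8  221.3] rot deg [-179.99   -0.     35.03] t 2.15 F [1.2 1.1 0.3]
479,-291,220,35 tx -22.8 ty 31.9 tz 1.3 roll 0.001
```

View pics/w1.png

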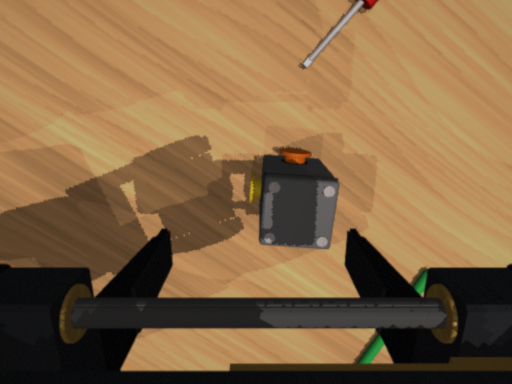

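Wrist view: box top corners about (263,178), (338,180), (330,247), (260,243); orange plug at (296,156) up, yellow at (254,190) left, screwdriver clear at (305,65).

```bash
python3 - <<'E'
from h import *
d=load("w1")
for P in([(263,178),(338,180),(330,247),(260,244)],[(274,187),(329,190),(321,241),(267,238)]):
    q=np.array([cast(d,p,105)[:2] for p in P]);print(q.round(0).tolist(),q.mean(0),cv2.minAreaRect(q.astype(np.float32)))
    for i in range(4):
        v=q[(i+1)%4]-q[i];print(np.degrees(np.arctan2(v[1],v[0])),np.linalg.norm(v))
E
```

```text
[[488.0, -251.0], [524.0, -305.0], [470.0, -339.0], [435.0, -285.0]] [ 478.99492362 -294.89331358] ((479.20574951171875, -294.6497802734375), (63.939064025878906, 64.93681335449219), 32.431697845458984)
-56.47950410734319 64.94853462875264
-147.58302517318072 63.939062539347994
122.43169384296402 64.53377726968581
32.78494451661535 62.70609776304094
[[487.0, -263.0], [512.0, -304.0], [470.0, -329.0], [444.0, -286.0]] [ 477.97848671 -295.6549728 ] ((477.8294677734375, -295.33355712890625), (48.95481491088867, 50.97923278808594), 31.653350830078125)
-58.14766732802135 48.14860467727463
-150.01215624839918 48.97551464623889
121.65333503388655 49.55579512857422
28.332453153081747 48.86966047374448
```

```bash
python3 plan.py 479,-295,150,32.5 479,-295,62,32.5
```

```text
at [ 479.4 -257.9  220.9] rot deg [1.7988e+02 5.0000e-02 3.4890e+01] t 2.2 F [-2.1 -4.6 -1.1]
479,-295,150,32.5 tx -21.5 ty 30.2 tz 70.9 roll 0.042
479,-295,62,32.5 tx -21.5 ty 30.2 tz 158.9 roll 0.042
```

Request:
{"op": "step_arm", "data": {"moves": [{"tx": -21, "ty": 30, "tz": 20, "roll": 0.04}, {"tx": -21, "ty": 30, "tz": 55, "roll": 0.04}, {"tx": -21, "ty": 30, "tz": 71, "roll": 0.04}, {"tx": -21, "ty": 30, "tz": 71, "roll": 0.04}, {"tx": -21, "ty": 30, "tz": 71, "roll": 0.04}, {"tx": -21, "ty": 30, "tz": 71, "roll": 0.04}]}}

```text
t: 2.7
eef_pos: [480.5, -286.4, 151.5]
tcp_rot: [3.14, -0.001, 0.572]
ft_force: [-0.4, 0.3, 0.9]
opening: 1.0
grip_force: 0.0
```

```bash
python3 plan.py 479,-295,62,32.5
```

```text
at [ 480.5 -286.4  151.5] rot deg [ 1.7993e+02 -3.0000e-02  3.2790e+01] t 2.7 F [-0.4  0.3  0.9]
479,-295,62,32.5 tx -6.0 ty 6.4 tz 89.5 roll 0.005
```

Request:
{"op": "step_arm", "data": {"moves": [{"tx": -6, "ty": 6.5, "tz": 20}, {"tx": -6, "ty": 6.5, "tz": 50}, {"tx": -6, "ty": 6.5, "tz": 75}, {"tx": -6, "ty": 6.5, "tz": 89.5}, {"tx": -6, "ty": 6.5, "tz": 89.5}]}}

```text
validation failed for argument at $.mo...
```

Request:
{"op": "step_arm", "data": {"moves": [{"tx": 0, "ty": 0, "tz": 0}, {"tx": 0, "ty": 0, "tz": 0}, {"tx": 0, "ty": 0, "tz": 0}, {"tx": 0, "ty": 0, "tz": 0}, {"tx": 0, "ty": 0, "tz": 0}, {"tx": 0, "ty": 0, "tz": 0}, {"tx": 0, "ty": 0, "tz": 0}, {"tx": 0, "ty": 0, "tz": 0}], "grip": 55}}

```text
validation failed for argument at $.mo...
```

Request:
{"op": "step_arm", "data": {"moves": [{"tx": -6, "ty": 6.5, "tz": 20, "roll": 0}, {"tx": -6, "ty": 6.5, "tz": 50, "roll": 0}, {"tx": -6, "ty": 6.5, "tz": 75, "roll": 0}, {"tx": -6, "ty": 6.5, "tz": 89.5, "roll": 0}, {"tx": -6, "ty": 6.5, "tz": 89.5, "roll": 0}]}}

```text
t: 3.12
eef_pos: [478.2, -294.4, 59.7]
tcp_rot: [-3.14, 0.001, 0.572]
ft_force: [0.8, 0.5, 0.3]
opening: 1.002
grip_force: 0.0
```

Request:
{"op": "step_arm", "data": {"moves": [{"tx": 0, "ty": 0, "tz": 0, "roll": 0}, {"tx": 0, "ty": 0, "tz": 0, "roll": 0}, {"tx": 0, "ty": 0, "tz": 0, "roll": 0}, {"tx": 0, "ty": 0, "tz": 0, "roll": 0}, {"tx": 0, "ty": 0, "tz": 0, "roll": 0}, {"tx": 0, "ty": 0, "tz": 0, "roll": 0}, {"tx": 0, "ty": 0, "tz": 0, "roll": 0}, {"tx": 0, "ty": 0, "tz": 0, "roll": 0}], "grip": 55}}

```text
t: 3.78
eef_pos: [478.9, -295.3, 61.7]
tcp_rot: [3.14, -0.001, 0.572]
ft_force: [1.2, -0.3, 7.4]
opening: 0.7
grip_force: 29.7
```

```bash
python3 plan.py 479,-295,110,32.8 490,-20,110,1.5
```

```text
at [ 478.9 -295.3   61.7] rot deg [ 1.7992e+02 -4.0000e-02  3.2760e+01] t 3.78 F [ 1.2 -0.3  7.4]
479,-295,110,32.8 tx 0.3 ty -0.2 tz -48.3 roll -0.001
490,-20,110,1.5 tx 158.3 ty -225.5 tz -48.3 roll 0.546
```

Request:
{"op": "step_arm", "data": {"moves": [{"tx": 0, "ty": 0, "tz": -12, "roll": 0}, {"tx": 0, "ty": 0, "tz": -30, "roll": 0}, {"tx": 0, "ty": 0, "tz": -48, "roll": 0}, {"tx": 12, "ty": -17, "tz": -48, "roll": 0.04}, {"tx": 32, "ty": -45, "tz": -48, "roll": 0.11}, {"tx": 54, "ty": -77, "tz": -48, "roll": 0.18}, {"tx": 76, "ty": -109, "tz": -48, "roll": 0.26}, {"tx": 98, "ty": -140, "tz": -48, "roll": 0.34}, {"tx": 120, "ty": -171, "tz": -48, "roll": 0.42}, {"tx": 140, "ty": -200, "tz": -48, "roll": 0.49}, {"tx": 153, "ty": -218, "tz": -48, "roll": 0.54}, {"tx": 158, "ty": -225, "tz": -48, "roll": 0.546}]}}

```text
t: 4.78
eef_pos: [488.9, -17.4, 108.7]
tcp_rot: [-3.141, 0.001, 0.026]
ft_force: [0.4, 0.2, -4.9]
opening: 0.696
grip_force: 29.7
```

```bash
python3 - <<'E'
from h import *
grab("scene");grab("scene")
for n in("wrist","side"):
    d=grab(n);np.savez(f"pics/{n}20.npz",**{k:d[k] for k in("pixels","mtx","view")})
    if n=="wrist":cv2.imwrite("pics/w2.png",d["pixels"])
E
python3 plan.py
```

```text
at [489.6 -20.9 108.7] rot deg [1.80e+02 1.00e-02 1.55e+00] t 4.98 F [-0.6 -0.2 -5.8]
```

View pics/w2.png

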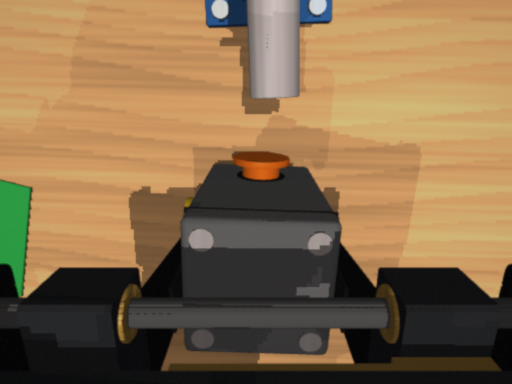

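Wrist view: nose tip end at row ~96, columns 250–299 (centre 274.5); orange head spans columns 232–289 (centre 261), front face row ~153. So a small lateral shift is needed.

```bash
python3 - <<'E'
from h import *
d=load("wrist2")
g=cv2.cvtColor(d["pixels"],cv2.COLOR_BGR2HSV)
m=cv2.inRange(g,(0,0,90),(179,60,255))
for r in(20,35,50,65,80,90):
    c=[x for x in range(225,325) if m[r,x]]; a,b=min(c),max(c)
    print(r,a,b,cast(d,(a,r),80)[:2].round(1),cast(d,(b,r),80)[:2].round(1))
for r in(94,96,98):print(r,cast(d,(275,r),80).round(1),cast(d,(275,r),94).round(1))
o=cv2.inRange(g,(3,150,80),(18,255,255));ys,xs=np.where(o)
print("orange",xs.min(),xs.max(),ys.min(),ys.max())
ce=(xs.min()+xs.max())/2
print("head sides at z79",cast(d,(xs.min(),159),79),cast(d,(xs.max(),159),79),"front top",cast(d,(ce,ys.min()),96),cast(d,(ce,ys.min()),79))
# enclosure top front edge corners
for p in[(187,213),(336,214),(184,345),(328,350)]:print("top",p,cast(d,p,152).round(1))
e=load("side2");V=e["view"];print("side proj tip@571",proj(e,(571,-21,80)))
E
```

```text
20 248 299 [605.8 -11. ] [606.6 -37.8]
35 248 298 [598.6 -11.1] [599.3 -37.7]
50 249 298 [591.2 -11.8] [592.  -38.2]
65 249 298 [583.6 -12. ] [584.4 -38.7]
80 250 298 [575.8 -12.7] [576.6 -39.2]
90 250 298 [570.6 -12.8] [571.3 -39.5]
94 [568.8 -26.8  80. ] [569.1 -26.2  94. ]
96 [567.7 -26.9  80. ] [568.1 -26.2  94. ]
98 [566.7 -26.9  80. ] [567.1 -26.3  94. ]
orange 117 397 151 366
head sides at z79 [528.92795836  65.33371199  79.        ] [ 533.92009339 -100.83095391   79.        ] front top [539.3452489  -17.67435385  96.        ] [536.21781804 -17.6756938   79.        ]
top (187, 213) [524.    9.4 152. ]
top (336, 214) [525.4 -49.7 152. ]
top (184, 345) [460.2  12.8 152. ]
top (328, 350) [459.5 -52.5 152. ]
side proj tip@571 [263.63271955 199.13533687]
```

Request:
{"op": "step_arm", "data": {"moves": [{"tx": 4, "ty": 7, "tz": -1, "roll": -0.017}, {"tx": 10, "ty": 7, "tz": -1, "roll": -0.017}, {"tx": 16, "ty": 7, "tz": -1, "roll": -0.017}, {"tx": 20, "ty": 7.2, "tz": -1, "roll": -0.017}, {"tx": 22, "ty": 7.2, "tz": -1, "roll": -0.017}, {"tx": 22, "ty": 7.2, "tz": -1, "roll": -0.017}, {"tx": 22, "ty": 7.2, "tz": -1, "roll": -0.017}]}}

```text
t: 5.57
eef_pos: [511.6, -26.9, 109.7]
tcp_rot: [-3.141, 0.0, 0.043]
ft_force: [-0.2, -0.3, -5.3]
opening: 0.698
grip_force: 29.7
```

```bash
python3 plan.py; python3 - <<'E'
from h import *
d=grab("wrist");e=grab("side")
a=cv2.resize(d["pixels"][40:270,150:370],(500,523),interpolation=2)
u,v=map(int,proj(e,(550,-21,90)));b=cv2.resize(e["pixels"][v-50:v+50,u-28:u+28],(293,523),interpolation=2)
cv2.imwrite("pics/w3.png",np.hstack([a,b]))
E
```

```text
at [511.6 -26.9 109.7] rot deg [-1.7999e+02  3.0000e-02  2.4500e+00] t 5.57 F [-0.2 -0.3 -5.3]
```

View pics/w3.png

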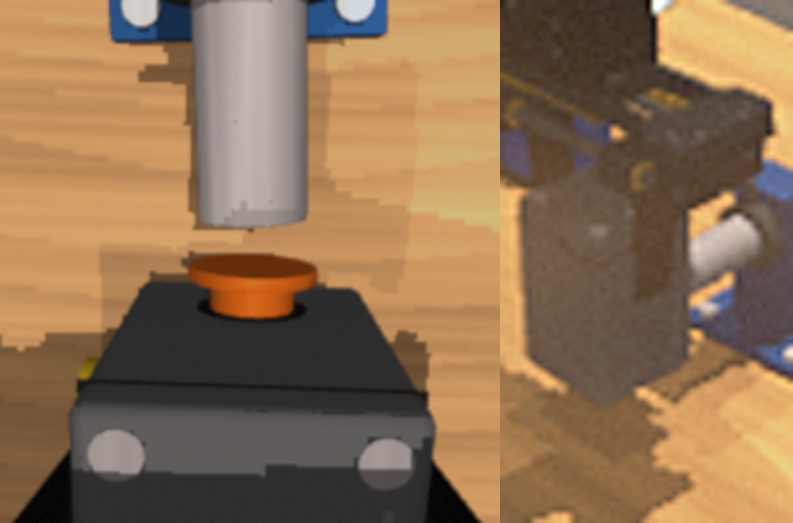

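The nose (crop column 253) and plug head (253) are aligned, with a small gap left. Advancing slowly.

Request:
{"op": "step_arm", "data": {"moves": [{"tx": 1.5, "ty": 0, "tz": 0, "roll": 0}, {"tx": 3, "ty": 0, "tz": 0, "roll": 0}, {"tx": 4, "ty": 0, "tz": 0, "roll": 0}, {"tx": 5, "ty": 0, "tz": 0, "roll": 0}, {"tx": 6, "ty": 0, "tz": 0, "roll": 0}, {"tx": 6, "ty": 0, "tz": 0, "roll": 0}]}}

```text
t: 6.17
eef_pos: [517.9, -26.7, 109.8]
tcp_rot: [-3.142, -0.0, 0.043]
ft_force: [-0.5, 0.2, -5.6]
opening: 0.697
grip_force: 29.7
```

Request:
{"op": "step_arm", "data": {"moves": [{"tx": 0.7, "ty": 0, "tz": 0, "roll": 0}, {"tx": 1.4, "ty": 0, "tz": 0, "roll": 0}, {"tx": 2, "ty": 0, "tz": 0, "roll": 0}, {"tx": 2, "ty": 0, "tz": 0, "roll": 0}]}}

```text
t: 6.5
eef_pos: [519.8, -26.6, 109.9]
tcp_rot: [-3.142, -0.0, 0.043]
ft_force: [0.2, 0.0, -5.6]
opening: 0.699
grip_force: 29.7
```

Request:
{"op": "step_arm", "data": {"moves": [{"tx": 0.7, "ty": 0, "tz": 0, "roll": 0}, {"tx": 1.4, "ty": 0, "tz": 0, "roll": 0}, {"tx": 2, "ty": 0, "tz": 0, "roll": 0}, {"tx": 2, "ty": 0, "tz": 0, "roll": 0}]}}

```text
t: 6.83
eef_pos: [521.9, -26.5, 109.8]
tcp_rot: [-3.142, -0.0, 0.043]
ft_force: [0.8, -0.4, -4.5]
opening: 0.698
grip_force: 29.7
```

Request:
{"op": "step_arm", "data": {"moves": [{"tx": 0.7, "ty": 0, "tz": 0, "roll": 0}, {"tx": 1.4, "ty": 0, "tz": 0, "roll": 0}, {"tx": 2, "ty": 0, "tz": 0, "roll": 0}, {"tx": 2, "ty": 0, "tz": 0, "roll": 0}]}}

```text
t: 7.17
eef_pos: [522.8, -26.4, 109.6]
tcp_rot: [-3.141, 0.002, 0.043]
ft_force: [-5.8, -0.3, -2.6]
opening: 0.697
grip_force: 29.7
```

Request:
{"op": "step_arm", "data": {"moves": [{"tx": 0.7, "ty": 0, "tz": 0, "roll": 0}, {"tx": 1.4, "ty": 0, "tz": 0, "roll": 0}, {"tx": 2, "ty": 0, "tz": 0, "roll": 0}, {"tx": 2, "ty": 0, "tz": 0, "roll": 0}]}}

```text
t: 7.5
eef_pos: [524.7, -26.3, 109.6]
tcp_rot: [-3.141, 0.003, 0.043]
ft_force: [-6.4, -1.7, -3.8]
opening: 0.699
grip_force: 29.7
```

Request:
{"op": "step_arm", "data": {"moves": [{"tx": 0.7, "ty": 0, "tz": 0, "roll": 0}, {"tx": 1.4, "ty": 0, "tz": 0, "roll": 0}, {"tx": 2, "ty": 0, "tz": 0, "roll": 0}, {"tx": 2, "ty": 0, "tz": 0, "roll": 0}]}}

```text
t: 7.83
eef_pos: [526.7, -26.3, 109.6]
tcp_rot: [-3.141, 0.003, 0.043]
ft_force: [-6.1, -1.4, -3.6]
opening: 0.702
grip_force: 29.7
```

```bash
cat > slip.py <<'E'
# shift of box top (screws) and plug in the wrist view against the reference picture
from h import *
import sys
r=load(sys.argv[1] if len(sys.argv)>1 else "wrist2")["pixels"];d=grab("wrist")["pixels"]
for n,(x0,x1,y0,y1) in {"screwL":(180,220,222,255),"screwR":(300,340,225,258),"screwBL":(182,222,326,352),"screwBR":(292,332,330,352)}.items():
    t=r[y0:y1,x0:x1];w=d[y0-15:y1+15,x0-15:x1+15]
    m=cv2.matchTemplate(w,t,cv2.TM_CCOEFF_NORMED);_,v,_,l=cv2.minMaxLoc(m);print(n,l[0]-15,l[1]-15,round(v,2))
g=cv2.cvtColor(d,cv2.COLOR_BGR2HSV)[100:200,200:320];o=cv2.inRange(g,(3,150,60),(18,255,255))
k,l,s,c=cv2.connectedComponentsWithStats(o);i=1+s[1:,4].argmax();print("orange bbox",s[i]+[200,100,0,0,0])
E
python3 slip.py
```

```text
screwL 0 -1 0.97
screwR 0 0 0.96
screwBL 0 0 0.98
screwBR 0 0 0.98
orange bbox [233 160  57  21 663]
```

Request:
{"op": "step_arm", "data": {"moves": [{"tx": 0.7, "ty": 0, "tz": 0, "roll": 0}, {"tx": 1.4, "ty": 0, "tz": 0, "roll": 0}, {"tx": 2, "ty": 0, "tz": 0, "roll": 0}, {"tx": 2.5, "ty": 0, "tz": 0, "roll": 0}, {"tx": 3, "ty": 0, "tz": 0, "roll": 0}, {"tx": 3, "ty": 0, "tz": 0, "roll": 0}]}}

```text
t: 8.38
eef_pos: [529.6, -26.2, 109.6]
tcp_rot: [-3.141, 0.003, 0.043]
ft_force: [-5.8, -2.8, -3.4]
opening: 0.701
grip_force: 29.7
```

Request:
{"op": "step_arm", "data": {"moves": [{"tx": 0.4, "ty": 0, "tz": 0, "roll": 0}, {"tx": 0.8, "ty": 0, "tz": 0, "roll": 0}, {"tx": 1.2, "ty": 0, "tz": 0, "roll": 0}, {"tx": 1.2, "ty": 0, "tz": 0, "roll": 0}]}}

```text
t: 8.72
eef_pos: [530.5, -26.1, 109.5]
tcp_rot: [-3.141, 0.003, 0.043]
ft_force: [-7.7, -2.2, -3.4]
opening: 0.701
grip_force: 29.7
```

Request:
{"op": "step_arm", "data": {"moves": [{"tx": 0.3, "ty": 0, "tz": 0, "roll": 0}, {"tx": 0.6, "ty": 0, "tz": 0, "roll": 0}, {"tx": 0.6, "ty": 0, "tz": 0, "roll": 0}]}}

```text
t: 8.97
eef_pos: [530.6, -26.1, 109.4]
tcp_rot: [-3.141, 0.005, 0.043]
ft_force: [-9.2, -2.4, -2.6]
opening: 0.698
grip_force: 29.7
```

Request:
{"op": "step_arm", "data": {"moves": [{"tx": 0.4, "ty": 0, "tz": 0, "roll": 0}, {"tx": 0.8, "ty": 0, "tz": 0, "roll": 0}, {"tx": 0.8, "ty": 0, "tz": 0, "roll": 0}]}}

```text
t: 9.22
eef_pos: [530.9, -26.0, 109.3]
tcp_rot: [-3.141, 0.006, 0.043]
ft_force: [-10.4, -2.0, -1.9]
opening: 0.701
grip_force: 29.7
```

```bash
python3 slip.py; python3 plan.py
```

```text
screwL 0 0 0.98
screwR 0 -1 0.91
screwBL 0 0 0.97
screwBR 0 0 0.98
orange bbox [233 167  56  17 507]
at [530.8 -25.9 109.2] rot deg [-179.96    0.34    2.48] t 9.27 F [-11.7  -2.4  -2.4]
```

```bash
python3 - <<'E'
from h import *
d=load("wrist2")
for k in range(6,11):print(k,proj(d,(539-k,-20,96)).round(1),proj(d,(535-k,-20,96)).round(1),proj(d,(525,-20,79)).round(1))
w=grab("wrist")["pixels"];cv2.imwrite("pics/w4.png",cv2.resize(w[70:260,170:350],(720,600),interpolation=2))
E
```

```text
6 [260.9 162.7] [260.7 169.8] [260.3 169.7]
7 [260.9 164.5] [260.6 171.6] [260.3 169.7]
8 [260.8 166.2] [260.6 173.3] [260.3 169.7]
9 [260.8 168. ] [260.5 175.1] [260.3 169.7]
10 [260.7 169.8] [260.5 176.9] [260.3 169.7]
```

View pics/w4.png

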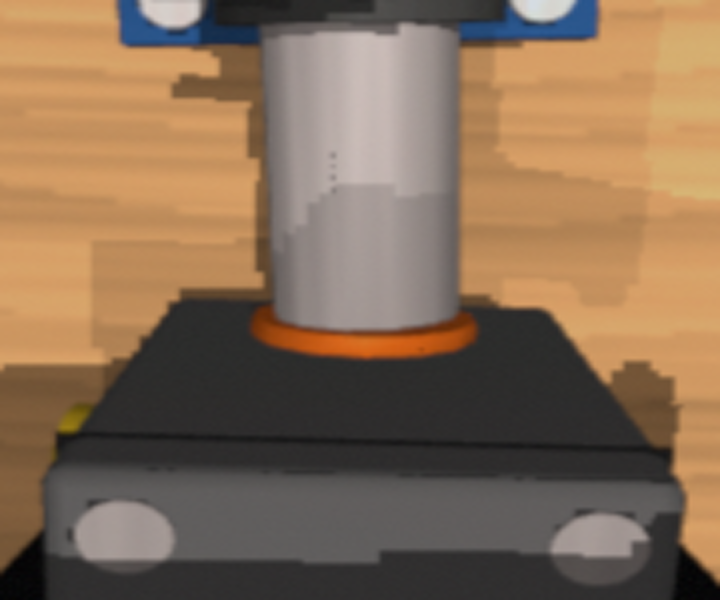

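The head lies flat on the box side around the nose, with no stem visible. One more small push to be sure, then back off.

Request:
{"op": "step_arm", "data": {"moves": [{"tx": 0.4, "ty": 0, "tz": 0, "roll": 0}, {"tx": 0.8, "ty": 0, "tz": 0, "roll": 0}, {"tx": 1.2, "ty": 0, "tz": 0, "roll": 0}, {"tx": 1.2, "ty": 0, "tz": 0, "roll": 0}]}}

```text
t: 9.65
eef_pos: [532.1, -25.9, 109.2]
tcp_rot: [-3.141, 0.006, 0.043]
ft_force: [-10.6, -2.1, -2.9]
opening: 0.697
grip_force: 29.8
```

Request:
{"op": "step_arm", "data": {"moves": [{"tx": -3, "ty": 0, "tz": 0, "roll": 0}, {"tx": -9, "ty": 0, "tz": 0, "roll": 0}, {"tx": -20, "ty": 0, "tz": 0, "roll": 0}, {"tx": -34, "ty": 0, "tz": 0, "roll": 0}, {"tx": -40, "ty": 0, "tz": 0, "roll": 0}, {"tx": -40, "ty": 0, "tz": 0, "roll": 0}, {"tx": -40, "ty": 0, "tz": 0, "roll": 0}]}}

```text
t: 10.23
eef_pos: [495.1, -27.8, 110.2]
tcp_rot: [3.141, -0.001, 0.043]
ft_force: [0.3, -0.9, -4.5]
opening: 0.698
grip_force: 29.8
```

```bash
python3 slip.py; python3 plan.py 490,-28,62,0
```

```text
screwL -1 -1 0.94
screwR -1 -1 0.95
screwBL 1 1 0.95
screwBR 1 0 0.99
orange bbox [232 165  56  20 928]
at [495.4 -27.8 110.1] rot deg [ 1.7999e+02 -8.0000e-02  2.4400e+00] t 10.28 F [-0.2 -0.  -4.1]
490,-28,62,0 tx -5.4 ty -0.0 tz 48.1 roll 0.043
```

```bash
python3 - <<'E'
from h import *
w=grab("wrist")["pixels"];r=load("wrist2")["pixels"];np.save("pics/w5.npy",w)
for n,i in(("ref",r),("now",w)):print(n,[(y,*map(int,i[y,260])) for y in range(148,206,2)])
def rows(i):
    o=cv2.inRange(cv2.cvtColor(i,cv2.COLOR_BGR2HSV),(3,150,50),(18,255,255))
    for y in range(150,190,2):
        x=[x for x in range(215,305) if o[y,x]]; print(y,(min(x),max(x)) if x else None,end=" ")
    print()
rows(r);rows(w)
E
```

```text
ref [(148, 83, 130, 176), (150, 76, 119, 163), (152, 18, 50, 102), (154, 10, 45, 101), (156, 9, 46, 101), (158, 7, 44, 102), (160, 9, 46, 104), (162, 26, 84, 166), (164, 35, 110, 211), (166, 29, 102, 212), (168, 24, 95, 206), (170, 26, 101, 212), (172, 29, 101, 212), (174, 27, 101, 212), (176, 26, 100, 211), (178, 27, 98, 206), (180, 15, 29, 56), (182, 40, 40, 41), (184, 45, 46, 46), (186, 44, 45, 46), (188, 44, 45, 45), (190, 43, 44, 44), (192, 43, 44, 45), (194, 42, 43, 44), (196, 42, 43, 43), (198, 44, 44, 45), (200, 44, 45, 45), (202, 44, 44, 45), (204, 44, 44, 45)]
now [(148, 88, 136, 185), (150, 87, 134, 182), (152, 85, 131, 179), (154, 83, 129, 177), (156, 81, 127, 173), (158, 80, 122, 167), (160, 60, 93, 126), (162, 44, 67, 92), (164, 41, 64, 91), (166, 14, 46, 96), (168, 8, 44, 98), (170, 9, 43, 98), (172, 9, 44, 100), (174, 9, 45, 100), (176, 11, 48, 106), (178, 32, 103, 196), (180, 31, 105, 210), (182, 24, 96, 206), (184, 36, 58, 106), (186, 43, 42, 43), (188, 43, 42, 43), (190, 44, 43, 43), (192, 42, 42, 43), (194, 42, 43, 42), (196, 41, 43, 42), (198, 42, 42, 43), (200, 42, 43, 43), (202, 43, 44, 44), (204, 42, 44, 44)]
150 None 152 (239, 273) 154 (234, 283) 156 (233, 287) 158 (233, 289) 160 (232, 289) 162 (232, 289) 164 (236, 289) 166 (240, 286) 168 (243, 280) 170 (242, 279) 172 (242, 279) 174 (242, 279) 176 (243, 278) 178 (247, 277) 180 (257, 268) 182 None 184 None 186 None 188 None 
150 None 152 None 154 None 156 None 158 None 160 None 162 None 164 None 166 (240, 275) 168 (235, 282) 170 (233, 286) 172 (232, 287) 174 (232, 287) 176 (232, 287) 178 (233, 287) 180 (236, 284) 182 (242, 280) 184 (257, 265) 186 None 188 None
```

Plug travel measures about 9–10 mm, so I can't yet confirm it is home. I'll press once more and look for a clear stop.

Request:
{"op": "step_arm", "data": {"moves": [{"tx": 5, "ty": 0, "tz": 0, "roll": 0}, {"tx": 14, "ty": 0, "tz": 0, "roll": 0}, {"tx": 24, "ty": 0, "tz": 0, "roll": 0}, {"tx": 31, "ty": 0, "tz": 0, "roll": 0}, {"tx": 33, "ty": 0, "tz": 0, "roll": 0}, {"tx": 34, "ty": 0, "tz": 0, "roll": 0}, {"tx": 35, "ty": 0, "tz": 0, "roll": 0}, {"tx": 36, "ty": 0, "tz": 0, "roll": 0}, {"tx": 36, "ty": 0, "tz": 0, "roll": 0}]}}

```text
t: 11.08
eef_pos: [530.5, -26.1, 109.9]
tcp_rot: [-3.142, -0.0, 0.043]
ft_force: [0.3, -0.2, -4.7]
opening: 0.694
grip_force: 29.8
```

Request:
{"op": "step_arm", "data": {"moves": [{"tx": 0.5, "ty": 0, "tz": 0, "roll": 0}, {"tx": 1, "ty": 0, "tz": 0, "roll": 0}, {"tx": 1.5, "ty": 0, "tz": 0, "roll": 0}, {"tx": 2, "ty": 0, "tz": 0, "roll": 0}, {"tx": 2, "ty": 0, "tz": 0, "roll": 0}]}}

```text
t: 11.5
eef_pos: [531.7, -26.0, 109.8]
tcp_rot: [-3.141, 0.002, 0.043]
ft_force: [-4.4, -0.9, -2.2]
opening: 0.697
grip_force: 29.8
```

Request:
{"op": "step_arm", "data": {"moves": [{"tx": 0.5, "ty": 0, "tz": 0, "roll": 0}, {"tx": 1, "ty": 0, "tz": 0, "roll": 0}, {"tx": 1.5, "ty": 0, "tz": 0, "roll": 0}, {"tx": 1.5, "ty": 0, "tz": 0, "roll": 0}]}}

```text
t: 11.83
eef_pos: [531.9, -25.8, 109.4]
tcp_rot: [-3.141, 0.005, 0.043]
ft_force: [-10.1, -0.4, -1.2]
opening: 0.695
grip_force: 29.8
```

Request:
{"op": "step_arm", "data": {"moves": [{"tx": 0.5, "ty": 0, "tz": 0, "roll": 0}, {"tx": 1, "ty": 0, "tz": 0, "roll": 0}, {"tx": 1.5, "ty": 0, "tz": 0, "roll": 0}, {"tx": 1.5, "ty": 0, "tz": 0, "roll": 0}]}}

```text
t: 12.17
eef_pos: [532.9, -25.8, 109.3]
tcp_rot: [-3.141, 0.006, 0.043]
ft_force: [-11.5, -2.6, -0.7]
opening: 0.694
grip_force: 29.9
```

```bash
python3 slip.py; python3 plan.py
```

```text
screwL -1 0 0.96
screwR -2 -2 0.93
screwBL 1 3 0.9
screwBR 2 0 0.97
orange bbox [231 170  57  16 461]
at [532.8 -25.8 109.3] rot deg [-179.95    0.36    2.47] t 12.22 F [-11.9  -1.5  -0.5]
```

The box begins to pivot in the grip at ~11.5 N, nearly twice the sliding force, and the plug no longer moves: orange is home. Backing off and setting down.

Request:
{"op": "step_arm", "data": {"moves": [{"tx": -3, "ty": 0, "tz": 0, "roll": 0}, {"tx": -10, "ty": 0, "tz": 0, "roll": 0}, {"tx": -25, "ty": 0, "tz": 0, "roll": 0}, {"tx": -45, "ty": 0, "tz": 0, "roll": 0}, {"tx": -57, "ty": 0, "tz": 8, "roll": 0}, {"tx": -60, "ty": 0, "tz": 22, "roll": 0}, {"tx": -60, "ty": 0, "tz": 34, "roll": 0}, {"tx": -60, "ty": 0, "tz": 42, "roll": 0}, {"tx": -60, "ty": 0, "tz": 44, "roll": 0}, {"tx": -60, "ty": 0, "tz": 44, "roll": 0}]}}

```text
t: 13.05
eef_pos: [475.7, -28.5, 65.6]
tcp_rot: [-3.141, 0.0, 0.043]
ft_force: [0.1, 0.6, -5.7]
opening: 0.695
grip_force: 29.9
```

Request:
{"op": "step_arm", "data": {"moves": [{"tx": 0, "ty": 0, "tz": 0.8, "roll": 0}, {"tx": 0, "ty": 0, "tz": 1.6, "roll": 0}, {"tx": 0, "ty": 0, "tz": 2.4, "roll": 0}, {"tx": 0, "ty": 0, "tz": 2.4, "roll": 0}]}}

```text
t: 13.38
eef_pos: [475.7, -28.5, 63.6]
tcp_rot: [3.142, -0.001, 0.043]
ft_force: [-0.2, -0.1, -5.8]
opening: 0.696
grip_force: 29.9
```

Request:
{"op": "step_arm", "data": {"moves": [{"tx": 0, "ty": 0, "tz": 0.8, "roll": 0}, {"tx": 0, "ty": 0, "tz": 1.6, "roll": 0}, {"tx": 0, "ty": 0, "tz": 2, "roll": 0}, {"tx": 0, "ty": 0, "tz": 2, "roll": 0}]}}

```text
t: 13.72
eef_pos: [475.7, -28.6, 62.4]
tcp_rot: [3.141, -0.001, 0.043]
ft_force: [-3.9, -1.1, 11.1]
opening: 0.693
grip_force: 29.9
```

Contact with the bench. Open, raise, turn 90°.

Request:
{"op": "step_arm", "data": {"moves": [{"tx": 0, "ty": 0, "tz": 0, "roll": 0}, {"tx": 0, "ty": 0, "tz": 0, "roll": 0}, {"tx": 0, "ty": 0, "tz": 0, "roll": 0}, {"tx": 0, "ty": 0, "tz": 0, "roll": 0}, {"tx": 0, "ty": 0, "tz": 0, "roll": 0}, {"tx": 0, "ty": 0, "tz": 0, "roll": 0}, {"tx": 0, "ty": 0, "tz": -15, "roll": 0}, {"tx": 0, "ty": 0, "tz": -45, "roll": 0}, {"tx": 0, "ty": 0, "tz": -80, "roll": 0}, {"tx": 0, "ty": 0, "tz": -105, "roll": 0}, {"tx": 0, "ty": 0, "tz": -110, "roll": 0}, {"tx": 0, "ty": 0, "tz": -110, "roll": 0}], "grip": 95}}

```text
t: 14.72
eef_pos: [476.2, -28.6, 172.9]
tcp_rot: [3.141, -0.003, 0.043]
ft_force: [-1.1, 0.0, -0.7]
opening: 0.997
grip_force: 0.0
```

Request:
{"op": "step_arm", "data": {"moves": [{"tx": 0, "ty": 0, "tz": 0, "roll": -1.571}, {"tx": 0, "ty": 0, "tz": 0, "roll": -1.571}, {"tx": 0, "ty": 0, "tz": 0, "roll": -1.571}, {"tx": 0, "ty": 0, "tz": 0, "roll": -1.571}, {"tx": 0, "ty": 0, "tz": 0, "roll": -1.571}, {"tx": 0, "ty": 0, "tz": 0, "roll": -1.571}, {"tx": 0, "ty": 0, "tz": 0, "roll": -1.571}, {"tx": 0, "ty": 0, "tz": 0, "roll": -1.571}, {"tx": 0, "ty": 0, "tz": 0, "roll": -1.571}, {"tx": 0, "ty": 0, "tz": 0, "roll": -1.571}, {"tx": 0, "ty": 0, "tz": 0, "roll": -1.571}, {"tx": 0, "ty": 0, "tz": 0, "roll": -1.571}]}}

```text
t: 15.72
eef_pos: [475.0, -28.4, 169.8]
tcp_rot: [-3.139, -0.001, 1.549]
ft_force: [-0.5, 0.6, -0.3]
opening: 0.995
grip_force: 0.0
```

```bash
python3 plan.py 475.7,-28.6,62,92.5; python3 - <<'E'
from h import *
grab("scene");d=grab("wrist");np.savez("pics/w60.npz",**{k:d[k] for k in("pixels","mtx","view")});cv2.imwrite("pics/w6.png",d["pixels"])
E
```

```text
at [475.  -28.4 169.8] rot deg [-1.7986e+02 -3.0000e-02  8.8750e+01] t 15.72 F [-0.5  0.6 -0.3]
475.7,-28.6,62,92.5 tx -0.2 ty 0.7 tz 107.8 roll -0.065
```

View pics/w6.png

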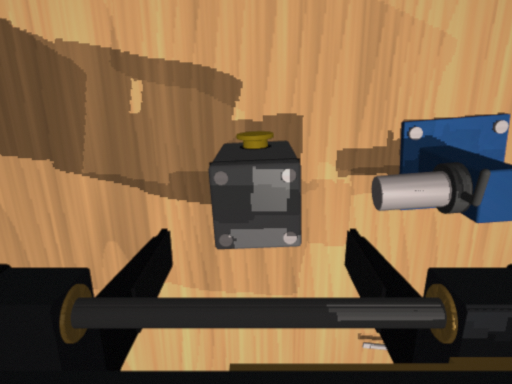

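The box stands upright with yellow pointing up (255,138) and top corners about (211,165), (300,161), (301,245), (216,249). The nose tip is at (375,192).

```bash
python3 - <<'E'
from h import *
d=load("w6")
for P in([(211,165),(300,161),(301,245),(216,249)],[(221,178),(288,175),(290,238),(225,241)]):
    q=np.array([cast(d,p,105)[:2] for p in P]);print(q.round(0).tolist(),q.mean(0).round(1),cv2.minAreaRect(q.astype(np.float32)))
print("nose tip",cast(d,(374,192),80),cast(d,(440,188),80))
E
python3 plan.py 475.7,-28.6,62,92.5
```

```text
[[441.0, 3.0], [504.0, 5.0], [506.0, -59.0], [442.0, -62.0]] [473.  -28.3] ((472.5533447265625, -28.381317138671875), (64.31922912597656, 64.94023132324219), 2.046356439590454)
[[448.0, -7.0], [495.0, -5.0], [497.0, -53.0], [449.0, -55.0]] [472.3 -30.1] ((472.0767517089844, -30.002185821533203), (48.839263916015625, 48.91334533691406), 2.3060367107391357)
nose tip [565.76496564 -25.80600262  80.        ] [617.54550439 -23.05595116  80.        ]
at [475.  -28.4 170. ] rot deg [-1.7987e+02 -3.0000e-02  8.8520e+01] t 15.82 F [-1.2 -0.   0.7]
475.7,-28.6,62,92.5 tx -0.2 ty 0.7 tz 108.0 roll -0.069
```

Request:
{"op": "step_arm", "data": {"moves": [{"tx": -0.3, "ty": -1.3, "tz": 15, "roll": -0.066}, {"tx": -0.3, "ty": -1.3, "tz": 40, "roll": -0.066}, {"tx": -0.3, "ty": -1.3, "tz": 70, "roll": -0.066}, {"tx": -0.3, "ty": -1.3, "tz": 95, "roll": -0.066}, {"tx": -0.3, "ty": -1.3, "tz": 110, "roll": -0.066}, {"tx": -0.3, "ty": -1.3, "tz": 114, "roll": -0.066}, {"tx": -0.3, "ty": -1.3, "tz": 114, "roll": -0.066}, {"tx": -0.3, "ty": -1.3, "tz": 114, "roll": -0.066}]}}

```text
t: 16.48
eef_pos: [474.3, -28.7, 57.6]
tcp_rot: [-3.141, -0.0, 1.607]
ft_force: [-0.7, -0.5, 0.1]
opening: 0.998
grip_force: 0.0
```

Request:
{"op": "step_arm", "data": {"moves": [{"tx": 0, "ty": 0, "tz": 0, "roll": 0}, {"tx": 0, "ty": 0, "tz": 0, "roll": 0}, {"tx": 0, "ty": 0, "tz": 0, "roll": 0}, {"tx": 0, "ty": 0, "tz": 0, "roll": 0}, {"tx": 0, "ty": 0, "tz": 0, "roll": 0}, {"tx": 0, "ty": 0, "tz": 0, "roll": 0}, {"tx": 0, "ty": 0, "tz": 0, "roll": 0}, {"tx": 0, "ty": 0, "tz": 0, "roll": 0}], "grip": 55}}

```text
t: 17.15
eef_pos: [474.0, -28.7, 57.7]
tcp_rot: [-3.141, -0.0, 1.609]
ft_force: [-3.3, 0.2, 7.0]
opening: 0.692
grip_force: 30.0
```

```bash
python3 plan.py 478,-28.6,104,2.8
```

```text
at [474.  -28.7  57.7] rot deg [-1.7998e+02 -1.0000e-02  9.2170e+01] t 17.15 F [-3.3  0.2  7. ]
478,-28.6,104,2.8 tx -0.0 ty 4.0 tz -46.3 roll 1.560
```

Request:
{"op": "step_arm", "data": {"moves": [{"tx": 0, "ty": 0, "tz": -12, "roll": 0}, {"tx": 0, "ty": 0, "tz": -30, "roll": 0}, {"tx": 0, "ty": 0, "tz": -44, "roll": 0.06}, {"tx": 0, "ty": 0, "tz": -48, "roll": 0.17}, {"tx": 0, "ty": 0, "tz": -48, "roll": 0.29}, {"tx": 0, "ty": 0, "tz": -48, "roll": 0.41}, {"tx": 0, "ty": 0, "tz": -48, "roll": 0.53}, {"tx": 0, "ty": 0, "tz": -48, "roll": 0.65}, {"tx": 0, "ty": 0, "tz": -48, "roll": 0.77}, {"tx": 0, "ty": 0, "tz": -48, "roll": 0.89}, {"tx": 0, "ty": 0, "tz": -48, "roll": 0.97}, {"tx": 0, "ty": 0, "tz": -48, "roll": 1.0}]}}

```text
t: 18.15
eef_pos: [473.9, -28.7, 105.1]
tcp_rot: [-3.141, 0.001, 0.604]
ft_force: [-0.6, 0.1, -5.0]
opening: 0.693
grip_force: 30.0
```

Request:
{"op": "step_arm", "data": {"moves": [{"tx": 0, "ty": 0, "tz": 0, "roll": 0.08}, {"tx": 0, "ty": 0, "tz": 0, "roll": 0.2}, {"tx": 0, "ty": 0, "tz": 0, "roll": 0.32}, {"tx": 0, "ty": 0, "tz": 0, "roll": 0.43}, {"tx": 0, "ty": 0, "tz": 0, "roll": 0.52}, {"tx": 0, "ty": 0, "tz": 0, "roll": 0.56}, {"tx": 0, "ty": 0, "tz": 0, "roll": 0.56}, {"tx": 0, "ty": 0, "tz": 0, "roll": 0.56}]}}

```text
t: 18.82
eef_pos: [474.0, -28.7, 105.2]
tcp_rot: [-3.141, 0.001, 0.05]
ft_force: [-0.4, 0.2, -5.4]
opening: 0.694
grip_force: 30.0
```

```bash
python3 - <<'E'
from h import *
grab("scene");d=grab("wrist");np.savez("pics/w70.npz",**{k:d[k] for k in("pixels","mtx","view")})
g=cv2.cvtColor(d["pixels"],cv2.COLOR_BGR2HSV)
m=cv2.inRange(g,(0,0,90),(179,60,255))
for r in range(8,110,8):
    c=[x for x in range(235,320) if m[r,x]]
    if c:print(r,min(c),max(c),((cast(d,(min(c),r),80)+cast(d,(max(c),r),80))/2)[:2].round(1))
y=cv2.inRange(g,(22,150,60),(35,255,255))[100:260,190:330]
k,l,s,c=cv2.connectedComponentsWithStats(y);i=1+s[1:,4].argmax();b=s[i]+[190,100,0,0,0];print("yellow",b)
print([(r,tuple(int(v) for v in np.where(y[r-100])[0][[0,-1]]+190)) for r in range(b[1],b[1]+b[3],3)])
print("head",cast(d,(b[0]+b[2]/2,b[1]+8),79),"front",cast(d,(b[0]+b[2]/2,b[1]),96))
E
python3 plan.py
```

```text
8 235 287 [595.7 -24.5]
16 236 287 [592. -25.]
24 236 287 [588.3 -25.2]
32 236 287 [584.5 -25.4]
40 236 287 [580.6 -25.6]
48 237 287 [576.8 -26.1]
56 237 287 [572.8 -26.3]
64 237 287 [568.9 -26.5]
yellow [ 230  153   58   30 1280]
[(153, (250, 264)), (156, (233, 282)), (159, (231, 286)), (162, (231, 286)), (165, (231, 286)), (168, (236, 281)), (171, (240, 277)), (174, (240, 277)), (177, (240, 277)), (180, (243, 274))]
head [515.74427347 -27.65713294  79.        ] front [523.68457544 -27.23995864  96.        ]
at [474.1 -28.7 105.3] rot deg [-1.7999e+02  2.0000e-02  2.8800e+00] t 18.92 F [-1.   0.2 -4.1]
```

Request:
{"op": "step_arm", "data": {"moves": [{"tx": 5, "ty": 1.3, "tz": -0.5, "roll": 0}, {"tx": 15, "ty": 1.3, "tz": -0.5, "roll": 0}, {"tx": 26, "ty": 1.3, "tz": -0.5, "roll": 0}, {"tx": 35, "ty": 1.3, "tz": -0.5, "roll": 0}, {"tx": 40, "ty": 1.3, "tz": -0.5, "roll": 0}, {"tx": 43, "ty": 1.3, "tz": -0.5, "roll": 0}, {"tx": 44, "ty": 1.3, "tz": -0.5, "roll": 0}, {"tx": 44, "ty": 1.3, "tz": -0.5, "roll": 0}, {"tx": 44, "ty": 1.3, "tz": -0.5, "roll": 0}]}}

```text
t: 19.67
eef_pos: [517.9, -27.9, 105.9]
tcp_rot: [-3.141, 0.001, 0.049]
ft_force: [-0.6, 0.1, -5.8]
opening: 0.69
grip_force: 30.0
```

Request:
{"op": "step_arm", "data": {"moves": [{"tx": 0.7, "ty": 0, "tz": 0, "roll": 0}, {"tx": 1.4, "ty": 0, "tz": 0, "roll": 0}, {"tx": 2.1, "ty": 0, "tz": 0, "roll": 0}, {"tx": 2.8, "ty": 0, "tz": 0, "roll": 0}, {"tx": 3.5, "ty": 0, "tz": 0, "roll": 0}, {"tx": 4.2, "ty": 0, "tz": 0, "roll": 0}, {"tx": 5, "ty": 0, "tz": 0, "roll": 0}, {"tx": 5, "ty": 0, "tz": 0, "roll": 0}]}}

```text
t: 20.33
eef_pos: [522.9, -27.6, 105.9]
tcp_rot: [-3.141, 0.001, 0.049]
ft_force: [-1.8, -0.4, -5.1]
opening: 0.691
grip_force: 30.0
```

Request:
{"op": "step_arm", "data": {"moves": [{"tx": 0.7, "ty": 0, "tz": 0, "roll": 0}, {"tx": 1.4, "ty": 0, "tz": 0, "roll": 0}, {"tx": 2, "ty": 0, "tz": 0, "roll": 0}, {"tx": 2, "ty": 0, "tz": 0, "roll": 0}]}}

```text
t: 20.67
eef_pos: [524.3, -27.5, 105.7]
tcp_rot: [-3.141, 0.002, 0.049]
ft_force: [-4.8, -1.6, -3.4]
opening: 0.7
grip_force: 30.0
```

Request:
{"op": "step_arm", "data": {"moves": [{"tx": 0.7, "ty": 0, "tz": 0, "roll": 0}, {"tx": 1.4, "ty": 0, "tz": 0, "roll": 0}, {"tx": 2.1, "ty": 0, "tz": 0, "roll": 0}, {"tx": 2.8, "ty": 0, "tz": 0, "roll": 0}, {"tx": 3.5, "ty": 0, "tz": 0, "roll": 0}, {"tx": 4.2, "ty": 0, "tz": 0, "roll": 0}, {"tx": 5, "ty": 0, "tz": 0, "roll": 0}, {"tx": 5.7, "ty": 0, "tz": 0, "roll": 0}, {"tx": 6, "ty": 0, "tz": 0, "roll": 0}, {"tx": 6, "ty": 0, "tz": 0, "roll": 0}]}}

```text
t: 21.5
eef_pos: [530.2, -27.2, 105.7]
tcp_rot: [-3.141, 0.002, 0.049]
ft_force: [-5.3, -1.5, -4.5]
opening: 0.694
grip_force: 30.0
```

```bash
python3 slip.py w7
```

```text
screwL 0 -1 0.91
screwR 0 -1 0.92
screwBL 0 0 0.98
screwBR 0 0 0.99Traceback (most recent call last):
  File "slip.py", line 9, in <module>
    k,l,s,c=cv2.connectedComponentsWithStats(o);i=1+s[1:,4].argmax();print("orange bbox",s[i]+[200,100,0,0,0])
                                                    ~~~~~~~~~~~~~~^^
ValueError: attempt to get argmax of an empty sequence
```

Request:
{"op": "step_arm", "data": {"moves": [{"tx": 0.5, "ty": 0, "tz": 0, "roll": 0}, {"tx": 1, "ty": 0, "tz": 0, "roll": 0}, {"tx": 1.5, "ty": 0, "tz": 0, "roll": 0}, {"tx": 1.5, "ty": 0, "tz": 0, "roll": 0}]}}

```text
t: 21.88
eef_pos: [531.2, -27.1, 105.6]
tcp_rot: [-3.141, 0.004, 0.049]
ft_force: [-7.9, -1.5, -1.6]
opening: 0.693
grip_force: 30.0
```

Request:
{"op": "step_arm", "data": {"moves": [{"tx": 0.4, "ty": 0, "tz": 0, "roll": 0}, {"tx": 0.8, "ty": 0, "tz": 0, "roll": 0}, {"tx": 1.2, "ty": 0, "tz": 0, "roll": 0}, {"tx": 1.2, "ty": 0, "tz": 0, "roll": 0}]}}

```text
t: 22.22
eef_pos: [531.3, -27.0, 105.4]
tcp_rot: [-3.141, 0.006, 0.049]
ft_force: [-12.6, -2.0, -0.7]
opening: 0.693
grip_force: 30.0
```

Request:
{"op": "step_arm", "data": {"moves": [{"tx": 0.4, "ty": 0, "tz": 0, "roll": 0}, {"tx": 0.8, "ty": 0, "tz": 0, "roll": 0}, {"tx": 0.8, "ty": 0, "tz": 0, "roll": 0}]}}

```text
t: 22.47
eef_pos: [531.4, -26.9, 105.2]
tcp_rot: [-3.141, 0.008, 0.049]
ft_force: [-14.7, -2.9, 0.8]
opening: 0.693
grip_force: 30.0
```

Request:
{"op": "step_arm", "data": {"moves": [{"tx": -3, "ty": 0, "tz": 0, "roll": 0}, {"tx": -9, "ty": 0, "tz": 0, "roll": 0}, {"tx": -20, "ty": 0, "tz": 0, "roll": 0}, {"tx": -34, "ty": 0, "tz": 0, "roll": 0}, {"tx": -40, "ty": 0, "tz": 0, "roll": 0}, {"tx": -40, "ty": 0, "tz": 0, "roll": 0}, {"tx": -40, "ty": 0, "tz": 0, "roll": 0}, {"tx": -40, "ty": 0, "tz": 0, "roll": 0}]}}

```text
t: 23.13
eef_pos: [495.7, -29.2, 106.2]
tcp_rot: [3.141, -0.001, 0.049]
ft_force: [0.4, -0.2, -6.5]
opening: 0.691
grip_force: 30.0
```

```bash
python3 - <<'E'
from h import *
d=grab("wrist");r=load("w7")["pixels"]
for i in(r,d["pixels"]):
    y=cv2.inRange(cv2.cvtColor(i,cv2.COLOR_BGR2HSV),(22,150,40),(35,255,255))[100:260,190:330]
    k,l,s,c=cv2.connectedComponentsWithStats(y);b=s[1+s[1:,4].argmax()]+[190,100,0,0,0];print(b)
    print([(q,tuple(int(v) for v in np.where(y[q-100])[0][[0,-1]]+190)) for q in range(b[1],b[1]+b[3],2)])
E
python3 slip.py w7 2>/dev/null; python3 plan.py 446.8,239,105,15.5
```

```text
[ 230  153   58   30 1294]
[(153, (250, 264)), (155, (236, 279)), (157, (232, 285)), (159, (231, 286)), (161, (231, 286)), (163, (230, 286)), (165, (231, 286)), (167, (234, 283)), (169, (240, 277)), (171, (240, 277)), (173, (240, 277)), (175, (240, 277)), (177, (240, 277)), (179, (241, 276)), (181, (245, 272))]
[230 166  58  20 962]
[(166, (246, 273)), (168, (234, 281)), (170, (232, 285)), (172, (231, 286)), (174, (230, 287)), (176, (230, 287)), (178, (231, 287)), (180, (233, 284)), (182, (236, 281)), (184, (244, 273))]
screwL 0 0 0.94
screwR 0 -1 0.98
screwBL 0 0 0.99
screwBR 0 0 0.99
orange bbox [246 165   1   1   1]
at [495.5 -29.1 106. ] rot deg [ 1.8e+02 -4.0e-02  2.8e+00] t 23.23 F [-0.2  0.6 -5.7]
446.8,239,105,15.5 tx -35.6 ty -270.1 tz 1.0 roll -0.222
```

Yellow also home: hard stop at 14.7 N with no travel, and the head seats flat. On to the mat.

Request:
{"op": "step_arm", "data": {"moves": [{"tx": -2, "ty": -12, "tz": 0, "roll": 0.02}, {"tx": -5, "ty": -36, "tz": 0, "roll": 0.05}, {"tx": -9, "ty": -66, "tz": 0, "roll": 0.08}, {"tx": -13, "ty": -98, "tz": 0, "roll": 0.11}, {"tx": -17, "ty": -130, "tz": 0, "roll": 0.15}, {"tx": -21, "ty": -162, "tz": 0, "roll": 0.19}, {"tx": -26, "ty": -194, "tz": 0, "roll": 0.23}, {"tx": -30, "ty": -225, "tz": 0, "roll": 0.26}, {"tx": -33, "ty": -250, "tz": 0, "roll": 0.29}, {"tx": -35, "ty": -265, "tz": 0, "roll": 0.302}, {"tx": -35.6, "ty": -270, "tz": 0, "roll": 0.302}, {"tx": -35.6, "ty": -270, "tz": 0, "roll": 0.302}]}}

```text
t: 24.23
eef_pos: [446.0, 240.0, 105.8]
tcp_rot: [-3.141, -0.0, -0.251]
ft_force: [0.4, -0.8, -5.1]
opening: 0.69
grip_force: 30.0
```

```bash
python3 - <<'E'
from h import *
grab("scene");grab("scene");grab("scene");d=grab("wrist")
# mat corners visible in the wrist view vs box
m=cv2.inRange(cv2.cvtColor(d["pixels"],cv2.COLOR_BGR2HSV),(45,120,30),(75,255,255))
c=max(cv2.findContours(m,0,2)[0],key=cv2.contourArea)
q=np.array([cast(d,p[0],3)[:2] for p in c],np.float32);print(q.min(0),q.max(0),cv2.minAreaRect(q),cv2.approxPolyDP(q,6,True)[:,0].round(0).tolist())
E
python3 plan.py 446.8,239,105,-14.5
```

```text
[430.25934 172.93378] [511.07465 291.97797] ((470.7998352050781, 232.2149658203125), (109.33734893798828, 57.805206298828125), 76.2389144897461) [[486.0, 173.0], [511.0, 278.0], [457.0, 292.0], [476.0, 270.0], [458.0, 197.0], [430.0, 186.0]]
at [446.4 238.1 105.9] rot deg [180.     0.   -14.55] t 24.43 F [-0.2 -0.2 -5.8]
446.8,239,105,-14.5 tx 0.2 ty -1.0 tz 0.9 roll -0.001
```

Request:
{"op": "step_arm", "data": {"moves": [{"tx": 0, "ty": -0.6, "tz": 8, "roll": 0}, {"tx": 0, "ty": -0.6, "tz": 22, "roll": 0}, {"tx": 0, "ty": -0.6, "tz": 34, "roll": 0}, {"tx": 0, "ty": -0.6, "tz": 40, "roll": 0}, {"tx": 0, "ty": -0.6, "tz": 42, "roll": 0}, {"tx": 0, "ty": -0.6, "tz": 43, "roll": 0}, {"tx": 0, "ty": -0.6, "tz": 43, "roll": 0}]}}

```text
t: 25.02
eef_pos: [446.4, 239.3, 63.0]
tcp_rot: [-3.141, -0.0, -0.254]
ft_force: [-0.1, -0.7, -4.6]
opening: 0.694
grip_force: 30.0
```

Request:
{"op": "step_arm", "data": {"moves": [{"tx": 0, "ty": 0, "tz": 0.7, "roll": 0}, {"tx": 0, "ty": 0, "tz": 1.4, "roll": 0}, {"tx": 0, "ty": 0, "tz": 2, "roll": 0}, {"tx": 0, "ty": 0, "tz": 2, "roll": 0}]}}

```text
t: 25.35
eef_pos: [446.3, 239.5, 61.1]
tcp_rot: [-3.141, -0.0, -0.253]
ft_force: [-0.8, 0.8, -4.8]
opening: 0.696
grip_force: 30.0
```

Request:
{"op": "step_arm", "data": {"moves": [{"tx": 0, "ty": 0, "tz": 0.5, "roll": 0}, {"tx": 0, "ty": 0, "tz": 1, "roll": 0}, {"tx": 0, "ty": 0, "tz": 1, "roll": 0}]}}

```text
t: 25.6
eef_pos: [446.3, 239.6, 60.8]
tcp_rot: [-3.141, -0.001, -0.253]
ft_force: [-0.8, -1.1, 5.9]
opening: 0.691
grip_force: 30.0
```

Down on the mat. Release, rise, and move clear.

Request:
{"op": "step_arm", "data": {"moves": [{"tx": 0, "ty": 0, "tz": 0, "roll": 0}, {"tx": 0, "ty": 0, "tz": 0, "roll": 0}, {"tx": 0, "ty": 0, "tz": 0, "roll": 0}, {"tx": 0, "ty": 0, "tz": 0, "roll": 0}, {"tx": 0, "ty": 0, "tz": 0, "roll": 0}, {"tx": 0, "ty": 0, "tz": 0, "roll": 0}, {"tx": 0, "ty": 0, "tz": -15, "roll": 0}, {"tx": 0, "ty": 0, "tz": -45, "roll": 0}, {"tx": 0, "ty": 0, "tz": -80, "roll": 0}, {"tx": 0, "ty": 0, "tz": -115, "roll": 0}, {"tx": 0, "ty": 0, "tz": -130, "roll": 0}, {"tx": 0, "ty": 0, "tz": -130, "roll": 0}], "grip": 95}}

```text
t: 26.6
eef_pos: [447.5, 240.0, 193.4]
tcp_rot: [-3.138, -0.005, -0.253]
ft_force: [-0.9, -0.3, -0.3]
opening: 0.996
grip_force: 0.0
```

Request:
{"op": "step_arm", "data": {"moves": [{"tx": 0, "ty": 30, "tz": -20, "roll": 0}, {"tx": 0, "ty": 70, "tz": -40, "roll": 0}, {"tx": 0, "ty": 110, "tz": -60, "roll": 0}, {"tx": 0, "ty": 150, "tz": -80, "roll": 0}, {"tx": 0, "ty": 180, "tz": -80, "roll": 0}, {"tx": 0, "ty": 200, "tz": -80, "roll": 0}, {"tx": 0, "ty": 200, "tz": -80, "roll": 0}]}}

```text
t: 27.18
eef_pos: [395.1, 43.3, 269.6]
tcp_rot: [3.141, 0.0, -0.256]
ft_force: [0.9, -0.4, 0.1]
opening: 1.0
grip_force: 0.0
```

```bash
python3 - <<'E'
from h import *
s,e=grab("scene"),grab("side")
for n,d in(("a",s),("b",e)):np.savez(f"pics/f{n}0.npz",**{k:d[k] for k in("pixels","mtx","view")})
def crop(d,p,h,W,H):
    u,v=map(int,proj(d,p));return cv2.resize(d["pixels"][v-h:v+h,u-h:u+h],(W,H),interpolation=2)
cv2.imwrite("pics/f.png",np.hstack([crop(s,(446,239,40),50,400,400),crop(e,(446,239,40),50,400,400)]))
u=proj(s,(446,239,40)).astype(int);print("scene crop origin",u-50,"side",proj(e,(446,239,40)).astype(int)-50)
E
python3 plan.py
```

```text
scene crop origin [285 166] side [130 141]
at [396.   45.4 269.4] rot deg [-1.800e+02  3.000e-02 -1.463e+01] t 27.28 F [ 0.1  0.5 -0.6]
```

View pics/f.png

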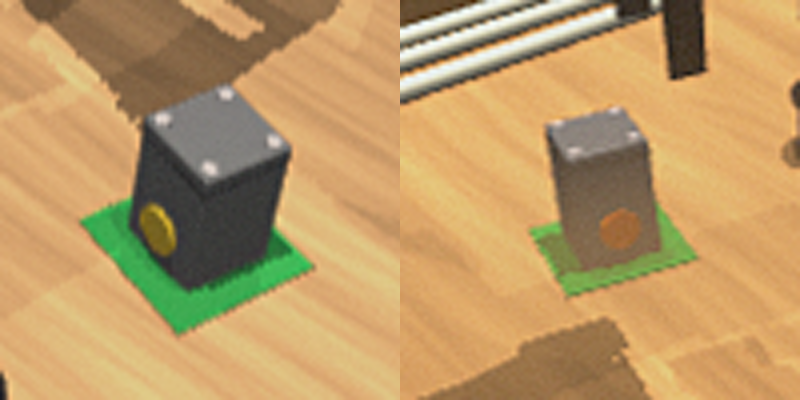

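Both plugs look flush and the box stands upright on the mat (scene crop: top corners (147,122), (231,86), (291,148), (209,183)). I'll check the centring, then hand in.

```bash
python3 - <<'E'
from h import *
d=load("fa");q=np.array([cast(d,(285+x/4-.4,166+y/4-.4),108)[:2] for x,y in[(147,122),(231,86),(291,148),(209,183)]]);print(q.round(0),q.mean(0))
E
```

```text
[[472. 205.]
 [409. 221.]
 [426. 279.]
 [485. 263.]] [448.09389549 241.9893497 ]
```

```bash
python3 -c "
from cell import env
print(env.job_done())"
```

```text
the job is handed in; nothing more can be done
None
```

Job handed in at about 27 s: both plugs were pressed home on the nose, with the box set down and regripped between them. It now stands upright, within about 2–3 mm of the mat's centre, and the arm is clear.

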